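# Drilling template onto a beam's locating dowel

## Task

Take the safety cap off the steel dowel in the timber beam and park it, mouth down and all the way on, on the wooden peg of the small plywood board. Then pick up the larger drilling template, the one with the tall handle block, lay it straight along the beam with the blind socket in its underside over the dowel so that it drops on, and press it down against the sprung collar until it lies flat on the timber. Finish while holding it pressed down there, without letting go, and leave all the other things where they are.

Things in the scene. Friction and masses are not known exactly. Their poses are not given: they have to be found in the camera images.
- cap_mid (a point): Grey plastic safety cap, a hollow cylinder closed on top: 36 mm outside diameter, 55 mm tall, 20 mm bore 46 mm deep, open below; about 60 g. Starts mouth down over the steel dowel in the beam, its rim resting on the raised collar. This point is its centre, on its axis, 27.5 mm above its rim; z up along its axis.
- peg_foot (a point): The point where the upright wooden peg meets the top of its parking board. The peg is 14 mm in diameter with a tapered tip and stands 44 mm above this point; the plywood board (110 x 110 x 18 mm, fixed) lies under it. A cap that is fully on rests with its rim on the board. z up.
- template_grip (a point): The larger, loose aluminium drilling template, about 0.3 kg: plate 130 (x) x 90 (y) x 8 mm, in its middle a handle block 50 (x) x 36 (y) mm, top 52 mm above the plate's underside. A blind socket, 17 mm diameter, 42 mm deep, opens in the middle of the underside. This point: on the socket's axis, 30 mm above the underside; grip the block along y, z up. Either end of the plate may go first.
- pin_base (a point): Where the steel dowel's axis meets the top of the fixed timber beam, 60 mm above the table; x along the beam, z up. Beam 220 (x) x 100 (y) x 60 mm, dowel at its middle. Dowel 14 mm in diameter, tapered tip 34 mm above this point. Round it a sprung steel collar, 42 mm in diameter, stands 10 mm above the timber. A template fully down lies flat on the timber, collar pushed in.
- collar (a joint): How far the sprung collar round the dowel is pushed down (m): 0 raised, 0.010 level with the timber. The spring starts to give at about 5 N and takes about 9 N to be level with the timber; it carries the template's own weight without giving and lifts it up again when let go.
- small_template: Bystander: small aluminium template with a round knob, plate 80 x 60 x 8 mm, no socket. Origin: centre of the underside.
- bracket: Bystander: steel angle bracket 70 x 50 mm, 54 mm high. Origin: centre of the underside.
- rule: Bystander: folded wooden rule 30 x 235 (y) x 14 mm. Origin: centre of the underside.
- mug: Bystander: blue ceramic mug, 80 mm in diameter, 90 mm tall. Origin: centre of the underside.
- hammer: Bystander: hammer lying on the table along its x. Origin near the middle, on the table.
- notebook: Bystander: black notebook 150 x 210 x 16 mm. Origin: centre of the underside.
- tape_roll: Bystander: black roll, 70 mm in diameter, 25 mm high. Origin: centre of the underside.
Not all that is in view belongs to the job. Leave any purple look-alike of the part that bears template_grip alone.

How it is judged:
On the way, in this order (a step that is already met when the one before it is completed fails the run):
1. the cap is parked fully on the wooden peg, upright and let go (horizontal distance between cap_mid and peg_foot below 0.006 m and z of cap_mid in the frame of peg_foot below 0.031 m and angle between cap_mid's own z axis and vertical below 0.1 rad and contact force between the fingers and cap below 0.1 N), for 0.2 s.
2. the larger template has dropped onto the dowel, well below its tip (horizontal distance between template_grip and pin_base below 0.005 m and z of template_grip in the frame of pin_base below 0.05 m and angle between template_grip's own z axis and vertical below 0.12 rad), for 0.1 s.
At the end, for the whole second after the job is handed in: Cap fully on the peg (6 mm; rim within 3.5 mm of the board; upright), untouched; large template on the dowel (3.5 mm), flat on the beam (2.5 mm, 0.05 rad), along it within 0.14 rad, collar in by over 7.5 mm, at rest, held by the robot with over 2 N, nothing else on it (all of step 1 and horizontal distance between template_grip and pin_base below 0.0035 m and z of template_grip in the frame of pin_base below 0.0325 m and angle between template_grip's own z axis and vertical below 0.05 rad and angle between the x axis of template_grip and the x axis of pin_base, either way round below 0.14 rad and value of joint collar above 0.0075 m and linear speed of template below 0.02 m/s and contact force between any of the fingers, the arm and template above 2 N and contact force between template and small_template below 0.1 N and contact force between template and bracket below 0.1 N and contact force between template and rule below 0.1 N and contact force between template and mug below 0.1 N and contact force between template and hammer below 0.1 N and contact force between template and notebook below 0.1 N and contact force between template and tape_roll below 0.1 N and contact force between template and cap below 0.1 N); the arm keeps its last pose, push and grip.
It fails at once if a bystander was moved more than 30 mm (distance of any of small_template, bracket, rule, mug, hammer, notebook, tape_roll from where it was at the start of the episode above 0.03 m).
It also fails if it takes over 58 s, if anything falls off the work surface, if the arm or the gripper's body presses on something with over 40 N, if the wrist force passes 120 N, or if a joint passes its speed limit or range.

## Robot

A 7-joint arm with a two-finger parallel gripper is mounted at the origin on the work surface. World frame = base frame: x ahead of the robot, y to its left, z up, the work surface at z = 0. Lengths are in m, angles in rad, forces in N, time in s.
With the tool pointing down it reaches from about 0.35 to 0.9 m from the base axis. Payload 8.1 kg.
Tool frame: the origin (TCP) lies midway between the tips of the shut fingers; the grasp point (between the pads) lies 19 mm behind it; z points along the fingers, y is the line along which they close (so a half turn about z gives the same grasp; the last joint's range is limited). The gripper opens to 92 mm and grips with 3 to 60 N. Pads are 19 mm wide; open, the fingers measure 130 mm over their backs; the gripper's body (75 mm by 190 mm) begins 47 mm behind the grasp point.
Start: joints at [-1.28, 0.434, 0.025, 1.573, -0.012, 1.134, -0.075], TCP at [0.24, 0.577, 0.227] pointing down, gripper open.
Joint ranges: [-2.62, 2.62], [-0.44, 2.09], [-1.27, 1.32], [0.08, 2.57], [-1.32, 4.46], [0.12, 2], [-2.74, 2.74]. Speed limits (rad/s): [2.22, 2.22, 3.01, 3.01, 3.14, 3.14, 3.14].

## Interface

Orientations are given as a unit quaternion [x, y, z, w].
In Python, from workcell import ctrl, snapshot, ticket gives the robot as it stands.
- The arm moves only by the tool arm_command, never from a script. Its argument "deltas" is a list of rows, each an object with "dp": the shift along the tool's x, y, z in units of 120 mm (1.0 is 120 mm), a list of three; "roll": the turn about the tool's z in units of 0.5 rad (1.0 is 0.5 rad). In form: [{"dp": [tx, ty, tz], "roll": roll}, ...]. A call has 1 to 20 rows; each row shifts and turns the commanded pose from where the row before left it, along the tool's axes as they then stand; what a row does not reach is not made up. A row lasts 1/12 s, in which the tool goes at most 41.7 mm and 7.16 degrees, less where a joint would pass 70% of its speed; a pose out of reach is approached as far as the arm can. A call with a number of a shift or a turn outside -1 to 1 is refused whole. A call with a gripper value outside its range is refused whole. "jaw" is the opening, from 0 (shut) to 1 (fully open), set as the call begins (left out, the last holds). The fingers move at their own pace and stop on an object; "newtons" is the grip in N (left out, the last holds). Time passes only in rows, so rows that do not move let the fingers close. It gives the time, the measured TCP pose, the force, the opening and the grip force at its end, in the units of the state.
- ctrl.get_obs(): the state, without advancing time (a new reading comes with each control period).
- snapshot(name): name is "side" or "top"; returns a dict with "pixels" (400x640x3 uint8, red, green, blue), "camera_matrix" (3x3 intrinsics, pixels), "R" (3x3) and "t" (3): a world point X has camera coordinates R X + t. Camera axes: x right, y down, z forward; pixel columns grow to the right and rows downward; lengths in m; the calibration is good to about 2 mm. A picture is of the moment at which its call begins. There is no depth.
- ticket.close_job(): hands the job in; it is judged then, once.
The state is a dict: "time": time; "joints": joint angles; "joint_vel": joint speeds; "joint_efforts": joint torques, N m; "tool_pos": TCP position; "orientation": TCP orientation; "wrist_force": force on the tool from outside, world axes, zero at the start; "torque": the same for the moment, N m; "opening": finger opening in m; "grip_force": force on a finger pad.
Only numpy, scipy, OpenCV 4.12 (cv2) and the standard library are available. Lean on these libraries where they do the work, as an engineer would, in place of code of your own. Each camera call takes 0.05 s, during which the arm holds its last target. There are 200 camera calls.

## Working session

There is one attempt and no reset: what is moved stays moved. The work goes in short steps, Python scripts to look and compute and a tool call to move; the robot and the scene stay as the last step left them, time stands still between calls to the robot, and variables do not carry over. Pictures are saved under pics/ and viewed, at most 10 in all, crops included, and the job is handed in when it is done.

Besides the shell and the picture viewer there is one more tool, called as a command line: name --argument value ..., lists and objects as JSON in quotes. arm_command: Moves the arm, as the interface text tells. Shifts and turns lie within -1 to 1; 1 stands for 120 mm of shift or 0.5 rad of turn. Its arguments: {"type":"object","properties":{"deltas":{"type":"array","items":{"type":"object","properties":{"dp":{"type":"array","items":{"type":"number","minimum":-1,"maximum":1}},"roll":{"type":"number","minimum":-1,"maximum":1}}}},"jaw":{"type":"number"},"newtons":{"type":"number"}},"required":["deltas"]}

```bash
mkdir -p pics; python3 - <<'E'
from workcell import ctrl,snapshot
import cv2,numpy as np,pickle
for n in("top","side"):
    s=snapshot(n); cv2.imwrite(f"pics/{n}0.png",s["pixels"][:,:,::-1]); pickle.dump(s,open(n+"0.pkl","wb"))
    print(n,s["camera_matrix"].round(1).tolist(),(-s["R"].T@s["t"]).round(3),s["R"].round(3).tolist())
o=ctrl.get_obs();print({k:np.round(o[k],3) for k in("time","tool_pos","orientation","opening")})
E
```

```text
top [[485.3, 0.0, 322.4], [0.0, 485.3, 207.0], [0.0, 0.0, 1.0]] [0.222 0.029 1.716] [[-0.026, -1.0, 0.002], [-0.979, 0.025, -0.204], [0.204, -0.007, -0.979]]
side [[365.1, 0.0, 319.3], [0.0, 365.1, 197.4], [0.0, 0.0, 1.0]] [ 0.106 -0.681  0.743] [[0.84, -0.543, -0.012], [-0.347, -0.519, -0.781], [0.418, 0.66, -0.624]]
{'time': np.float64(0.1), 'tool_pos': array([0.24 , 0.577, 0.226]), 'orientation': array([ 0.196,  0.981, -0.001, -0.   ]), 'opening': np.float64(0.092)}
```

View pics/top0.png

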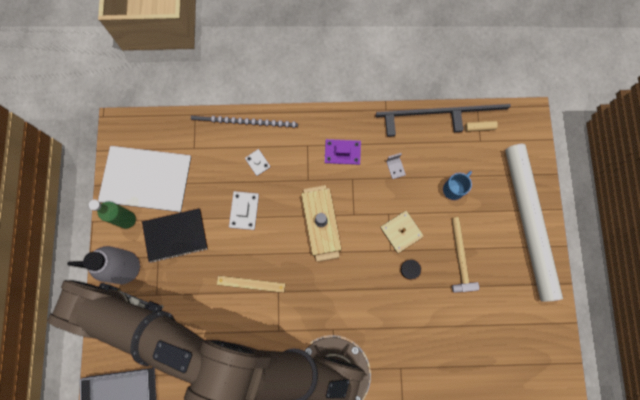

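View pics/side0.png

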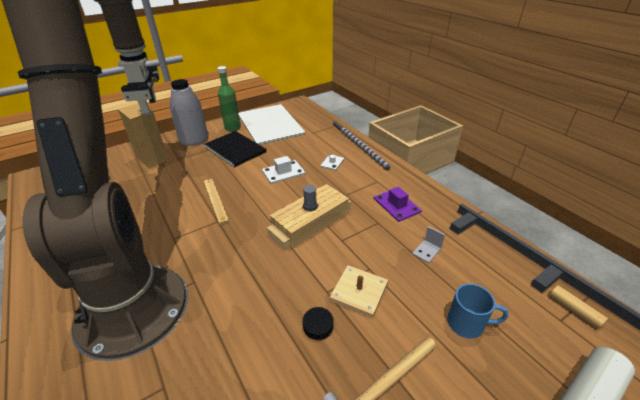

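The top view shows these candidates: 
- **Larger template:** white, at (244,210).
- **Look-alikes to leave alone:** the small template with a round knob at (257,161) and the purple one at (343,152).
- **Cap:** on the beam at (321,219).
- **Peg board:** at (402,231).

In the side view they are at (284,170), (333,161), (397,203), cap (310,197) and peg (360,283). I choose the white one with the tall rectangular block, and check it in a close crop.

```bash
python3 - <<'E'
import cv2,numpy as np
t=cv2.imread("pics/top0.png");s=cv2.imread("pics/side0.png")
c=lambda im,u,v,w,h,k:cv2.resize(im[v:v+h,u:u+w],(w*k,h*k),interpolation=cv2.INTER_NEAREST)
a=c(t,220,180,80,60,5);b=c(t,290,180,80,90,4)[:300,:];b=c(t,290,182,80,80,5)
A=np.zeros((600,800,3),np.uint8)
A[:300,:400]=c(t,220,180,80,60,5);A[:300,400:]=c(t,292,190,80,60,5)
A[300:,:400]=c(s,260,145,80,60,5)
A[300:,400:]=c(s,270,175,100,75,4)
cv2.imwrite("pics/crop1.png",A)
B=np.zeros((300,800,3),np.uint8);B[:,:400]=c(t,362,201,80,60,5);B[:,400:]=c(s,320,255,80,60,5)
cv2.imwrite("pics/crop2.png",B)
E
```

```text
(no output)
```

View pics/crop1.png

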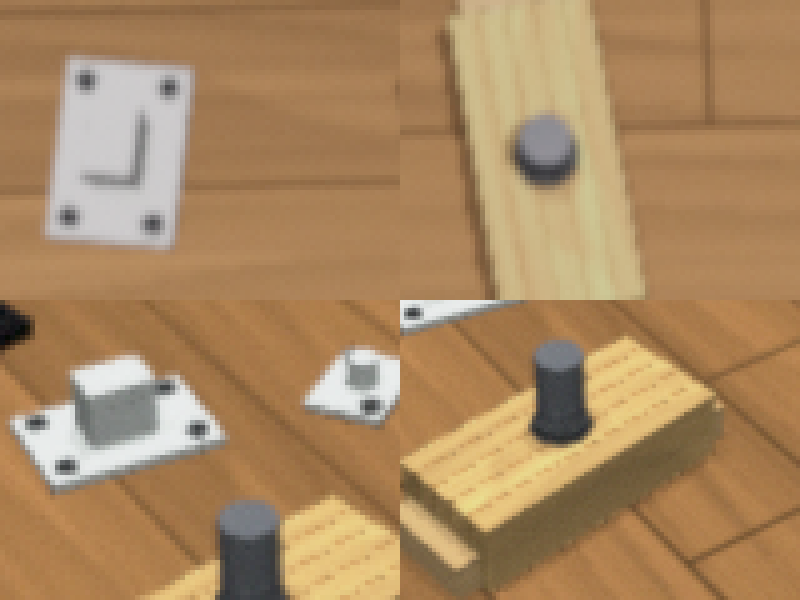

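View pics/crop2.png

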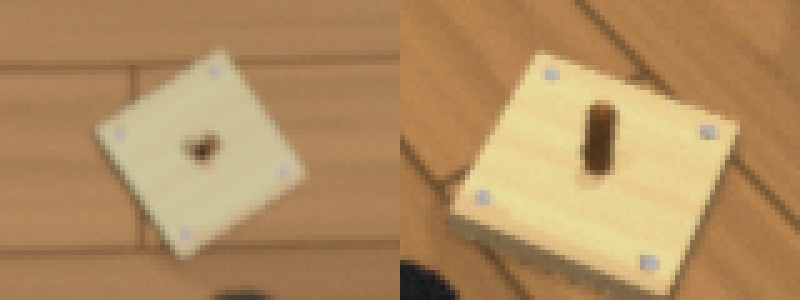

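The crop confirms the choice: the white plate has a tall rectangular block at top (244,210), while its neighbour has a round knob. The cap top is near (321,217), and the peg is at (402,231) on its board.

```bash
cat > h.py <<'E'
import cv2,numpy as np
def ray(s,uv,z):
    K,R,t=s["camera_matrix"],s["R"],s["t"];C=-R.T@t
    d=(R.T@np.linalg.inv(K)@np.c_[np.reshape(uv,(-1,2)),np.ones(np.size(uv)//2)].T).T
    return C+d*((z-C[2])/d[:,2])[:,None]
def proj(s,X):
    p=s["camera_matrix"]@(s["R"]@np.reshape(X,(-1,3)).T+s["t"][:,None]);return (p[:2]/p[2]).T
def blob(m,box):
    "largest contour in box (u0,v0,u1,v1)"
    u0,v0,u1,v1=box;q=np.zeros(m.shape,np.uint8);q[v0:v1,u0:u1]=m[v0:v1,u0:u1].astype(np.uint8)
    c=cv2.findContours(q,cv2.RETR_EXTERNAL,cv2.CHAIN_APPROX_NONE)[0];c=max(c,key=cv2.contourArea)
    f=cv2.drawContours(np.zeros_like(q),[c],-1,1,-1);v,u=np.nonzero(f);return c[:,0].astype(float),np.array([u.mean(),v.mean()]),len(u)
def rect(P):
    (c,s,a)=cv2.minAreaRect(np.float32(P[:,:2]*1000))
    if s[0]<s[1]: s=s[::-1];a+=90
    return np.round(c,1),np.round(s,1),(a+90)%180-90
E
python3 - <<'E'
import pickle,numpy as np,cv2
from h import *
T=pickle.load(open("top0.pkl","rb"));S=pickle.load(open("side0.pkl","rb"))
def ch(s):
    p=s["pixels"];h=cv2.cvtColor(p,cv2.COLOR_RGB2HSV).astype(int);return h[...,0],h[...,1],h[...,2]
H,s,V=ch(T)
print("hsv wood",H[190,280],s[190,280],V[190,280],"plate",s[200,238],V[200,238],"beam",H[240,315],s[240,315],V[240,315],"board",H[225,400],s[225,400],V[225,400],"cap",s[216,321],V[216,321],"capside",V[224,321],s[224,321])
c,m,n=blob((s<60)&(V>150),(225,185,262,235));print("template",ray(T,m,.008).round(4),rect(ray(T,c,.008)),n)
c,m,n=blob((s<100)&(V>150),(375,205,430,258));print("board",ray(T,m,.018).round(4),rect(ray(T,c,.018)),n)
c,m,n=blob((s<120)&(V>150),(296,180,350,256));print("beam",ray(T,m,.06).round(4),rect(ray(T,c,.06)),n)
c,m,n=blob((s<60)&(V>100)&(V<170),(310,205,333,232));print("captop",m,ray(T,m,.125).round(4),n)
c,m,n=blob((V<120),(395,223,410,240));print("peg top view",m,ray(T,m,.04),n)
H,s,V=ch(S)
c,m,n=blob((s<70)&(V>85),(300,183,320,193));print("side captop",m,ray(S,m,.125).round(4),n)
c,m,n=blob((V<120),(352,270,368,295));b=c[c[:,1].argmax()];print("side peg foot",b,ray(S,[m[0],b[1]-1.5],.018).round(4),"top",ray(S,[m[0],c[:,1].min()+1],.062).round(4),n)
c,m,n=blob((s<60)&(V>150),(258,150,306,186));print("side templ",n,m)
print("side handle top",ray(S,[260+114/5,145+66/5],.052).round(4))
E
```

```text
hsv wood 15 124 161 plate 1 204 beam 19 99 199 board 23 66 204 cap 10 148 capside 66 12
template [[0.5737 0.3001 0.008 ]] (array([574.2, 300.2]), array([134.9,  94.6]), -6.908538818359375) 968
board [[ 0.4818 -0.2612  0.018 ]] (array([ 482.5, -261.1]), array([112.6, 112.1]), 30.891040802001953) 987
beam [[0.5188 0.023  0.06  ]] (array([518.5,  22.1]), array([255.4, 107.1]), 8.954599380493164) 2097
captop [320.78021978 217.62637363] [[0.5175 0.0241 0.125 ]] 91
peg top view [402.         230.71428571] [[ 0.47954691 -0.25855367  0.04      ]] 7
side captop [309.3164557  188.48101266] [[0.5176 0.0207 0.125 ]] 79
side peg foot [359. 289.] [[ 0.4814 -0.2631  0.018 ]] top [[ 0.4753 -0.267   0.062 ]] 54
side templ 389 [282.70179949 172.05398458]
side handle top [[0.581 0.305 0.052]]
```

Everything fits the given sizes: the cap area matches a 36 mm disc, the plate reads 135x95 and the board 112x112. Going above the cap.

arm_command --deltas '[{"dp":[0,0,0],"roll":-0.2},{"dp":[0,0,0],"roll":-0.2},{"dp":[0,0,0],"roll":-0.2},{"dp":[0,0,0],"roll":-0.2},{"dp":[0,0,0],"roll":-0.2},{"dp":[-0.121,-0.32,0],"roll":0},{"dp":[-0.121,-0.32,0],"roll":0},{"dp":[-0.121,-0.32,0],"roll":0},{"dp":[-0.121,-0.32,0],"roll":0},{"dp":[-0.121,-0.32,0],"roll":0},{"dp":[-0.121,-0.32,0],"roll":0},{"dp":[-0.121,-0.32,0],"roll":0},{"dp":[-0.121,-0.32,0],"roll":0},{"dp":[-0.121,-0.32,0],"roll":0},{"dp":[-0.121,-0.32,0],"roll":0},{"dp":[-0.121,-0.32,0],"roll":0},{"dp":[-0.121,-0.32,0],"roll":0},{"dp":[-0.121,-0.32,0],"roll":0},{"dp":[-0.121,-0.32,0],"roll":0},{"dp":[0,0,0],"roll":0}]' --jaw 1

```text
time: 1.77
tool_pos: [0.5016, 0.0553, 0.2268]
orientation: [-0.048, 0.999, -0.002, 0.001]
wrist_force: [-0.4, -0.2, 0.4]
opening: 0.0919
grip_force: 0.0
```

```bash
cat > go.py <<'E'
import sys,numpy as np
from scipy.spatial.transform import Rotation as Ro
from workcell import ctrl
def go(x,y,z,yang=None):
    "shift to target in tool units (current axes), roll to bring tool y to angle yang (deg)"
    o=ctrl.get_obs();R=Ro.from_quat(o["orientation"]).as_matrix()
    d=R.T@(np.array([x,y,z])-o["tool_pos"])/.12
    a=np.degrees(np.arctan2(R[1,1],R[0,1]))
    print("t%.1f"%o["time"],"pos",np.round(o["tool_pos"],4),"yang %.1f"%a,"dp",d.round(3),"roll",None if yang is None else round(np.radians(a-yang)/.5,3),
     "F",np.round(o["wrist_force"],1),"open",round(o["opening"],4),"grip",round(o["grip_force"],1),"tilt",np.round(R[2],3))
if __name__=="__main__": go(*map(float,sys.argv[1:]))
E
python3 go.py 0.5175 0.0225 0.088 98
```

```text
t1.8 pos [0.5016 0.0553 0.2268] yang 95.5 dp [-0.104 -0.28   1.158] roll -0.088 F [-0.4 -0.2  0.4] open 0.0919 grip 0.0 tilt [-0.001 -0.004 -1.   ]
```

arm_command --deltas '[{"dp":[-0.052,-0.14,0.1],"roll":-0.08},{"dp":[-0.052,-0.14,0.1],"roll":0},{"dp":[0,0,0.15],"roll":0},{"dp":[0,0,0.15],"roll":0},{"dp":[0,0,0.15],"roll":0},{"dp":[0,0,0.15],"roll":0},{"dp":[0,0,0.15],"roll":0},{"dp":[0,0,0.15],"roll":0},{"dp":[0,0,0.05],"roll":0},{"dp":[0,0,0],"roll":0},{"dp":[0,0,0],"roll":0}]'

```text
time: 2.68
tool_pos: [0.5155, 0.0325, 0.089]
orientation: [-0.073, 0.997, -0.0, -0.0]
wrist_force: [-0.4, 0.7, 0.9]
opening: 0.0922
grip_force: 0.0
```

```bash
python3 go.py 0.5175 0.0225 0.088 98; python3 - <<'E'
from workcell import snapshot
import cv2,numpy as np
t=snapshot("top")["pixels"][:,:,::-1];s=snapshot("side")["pixels"][:,:,::-1]
c=lambda im,u,v,w,h,k:cv2.resize(im[v:v+h,u:u+w],(w*k,h*k),interpolation=cv2.INTER_CUBIC)
cv2.imwrite("pics/c3.png",np.hstack([c(t,280,170,80,100,5),c(s,260,140,80,100,5)]))
E
```

```text
t2.7 pos [0.5155 0.0325 0.089 ] yang 98.4 dp [-0.004 -0.084  0.008] roll 0.013 F [-0.4  0.7  0.9] open 0.0922 grip 0.0 tilt [ 0. -0. -1.]
```

View pics/c3.png

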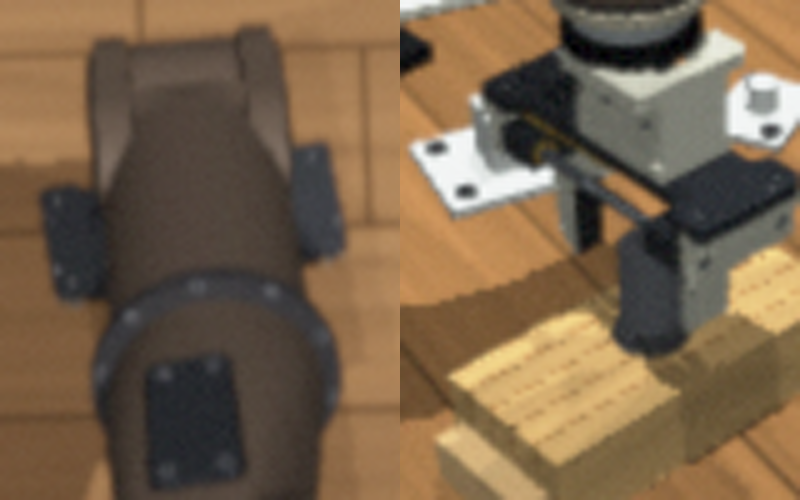

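The fingers straddle the cap, seen at about (650,300) in the right-hand crop. I'll centre over it and close.

arm_command --deltas '[{"dp":[-0.004,-0.084,0],"roll":0},{"dp":[0,0,0],"roll":0}]'

```text
time: 2.95
tool_pos: [0.5184, 0.0204, 0.0897]
orientation: [-0.072, 0.997, -0.0, 0.001]
wrist_force: [0.1, -0.9, -0.0]
opening: 0.0919
grip_force: 0.0
```

arm_command --deltas '[{"dp":[0,0,0],"roll":0},{"dp":[0,0,0],"roll":0},{"dp":[0,0,0],"roll":0},{"dp":[0,0,0],"roll":0},{"dp":[0,0,0],"roll":0},{"dp":[0,0,0],"roll":0},{"dp":[0,0,0],"roll":0},{"dp":[0,0,0],"roll":0}]' --jaw 0 --newtons 25

```text
time: 3.62
tool_pos: [0.5174, 0.0225, 0.0887]
orientation: [-0.073, 0.997, 0.0, -0.0]
wrist_force: [0.7, -0.1, -0.3]
opening: 0.0429
grip_force: 0.0
```

arm_command --deltas '[{"dp":[0,0,0],"roll":0},{"dp":[0,0,0],"roll":0},{"dp":[0,0,0],"roll":0},{"dp":[0,0,0],"roll":0},{"dp":[0,0,0],"roll":0}]'

```text
time: 4.03
tool_pos: [0.5175, 0.0225, 0.0887]
orientation: [-0.073, 0.997, 0.0, 0.0]
wrist_force: [0.7, -0.5, -0.0]
opening: 0.0357
grip_force: 25.0
```

arm_command --deltas '[{"dp":[0,0,-0.1],"roll":0},{"dp":[0,0,-0.2],"roll":0},{"dp":[0,0,-0.25],"roll":0},{"dp":[0,0,-0.25],"roll":0},{"dp":[0,0,-0.15],"roll":0},{"dp":[0,0,0],"roll":0},{"dp":[0,0,0],"roll":0}]'

```text
time: 4.62
tool_pos: [0.5179, 0.0225, 0.2034]
orientation: [-0.073, 0.997, 0.0, 0.001]
wrist_force: [-0.5, -0.5, -1.7]
opening: 0.0353
grip_force: 25.0
```

```bash
python3 go.py 0.4815 -0.2612 0.13
```

```text
t4.6 pos [0.5179 0.0225 0.2034] yang 98.4 dp [ 0.646 -2.295  0.61 ] roll None F [-0.5 -0.5 -1.7] open 0.0353 grip 25.0 tilt [-0.002  0.    -1.   ]
```

arm_command --deltas '[{"dp":[0.065,-0.23,0],"roll":0},{"dp":[0.065,-0.23,0],"roll":0},{"dp":[0.065,-0.23,0],"roll":0},{"dp":[0.065,-0.23,0],"roll":0},{"dp":[0.065,-0.23,0],"roll":0},{"dp":[0.065,-0.23,0],"roll":0},{"dp":[0.065,-0.23,0],"roll":0},{"dp":[0.065,-0.23,0],"roll":0},{"dp":[0.065,-0.23,0.1],"roll":0},{"dp":[0.065,-0.23,0.1],"roll":0},{"dp":[0,0,0.2],"roll":0},{"dp":[0,0,0.1],"roll":0},{"dp":[0,0,0],"roll":0},{"dp":[0,0,0],"roll":0}]'

```text
time: 5.78
tool_pos: [0.4793, -0.2614, 0.1412]
orientation: [-0.073, 0.997, 0.001, -0.002]
wrist_force: [0.1, 0.2, -0.2]
opening: 0.0351
grip_force: 25.0
```

```bash
python3 go.py 0.4815 -0.2612 0.09;  python3 - <<'E'
from workcell import snapshot
import cv2,numpy as np,pickle
from h import *
T=snapshot("top");S=snapshot("side");pickle.dump((T,S),open("p1.pkl","wb"))
t=T["pixels"][:,:,::-1];s=S["pixels"][:,:,::-1]
c=lambda im,u,v,w,h,k:cv2.resize(im[v:v+h,u:u+w],(w*k,h*k),interpolation=cv2.INTER_CUBIC)
cv2.imwrite("pics/c4.png",np.hstack([c(t,290,180,80,100,5),c(s,320,205,80,100,5)]))
E
```

```text
t5.8 pos [ 0.4793 -0.2614  0.1412] yang 98.4 dp [-0.019 -0.001  0.427] roll None F [ 0.1  0.2 -0.2] open 0.0351 grip 25.0 tilt [ 0.003  0.002 -1.   ]
```

View pics/c4.png

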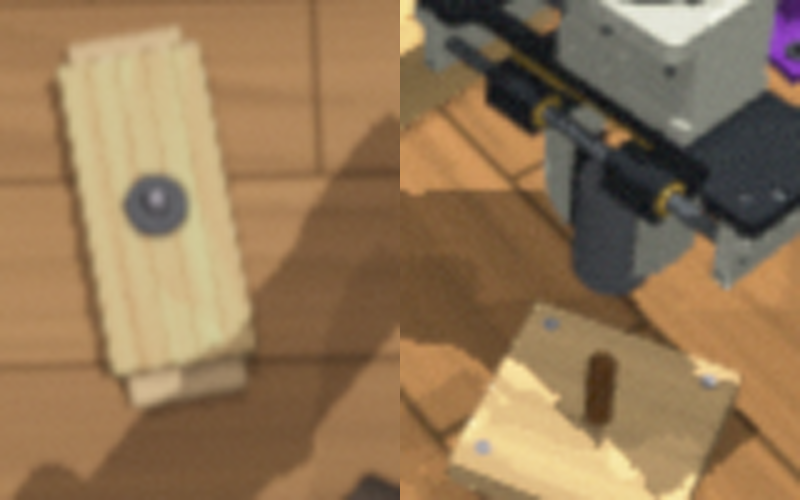

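The left crop shows the bare dowel and round collar centred at top pixel ~(320.7,220.5). The right crop shows the cap held upright, mouth near side pixel (361,261), above the peg at (359.5,283).

```bash
cat >m2.py <<'E'
import pickle,numpy as np,cv2
from h import *
T,S=pickle.load(open("p1.pkl","rb"))
def ch(s):
    h=cv2.cvtColor(s["pixels"],cv2.COLOR_RGB2HSV).astype(int);return h[...,0],h[...,1],h[...,2]
H,s,V=ch(T)
c,m,n=blob((V<150)&(s<80),(312,212,332,230));print("collar",m,n,ray(T,m,.07).round(4),"exp area",np.pi/4*(.042*485/1.65)**2)
c,m,n=blob((s<110)&(V>150),(296,190,350,252))
P=ray(T,c,.06)[:,:2]
# edges: rows 196..246, left/right
L=[];R=[]
for v in range(200,244):
    u=c[c[:,1]==v,0]; L.append([u.min(),v]);R.append([u.max(),v])
for E in(L,R):
    q=ray(T,np.array(E),.06);f=cv2.fitLine(np.float32(q[:,:2]),cv2.DIST_HUBER,0,.01,.01).ravel();print("edge ang",np.degrees(np.arctan(f[1]/f[0])).round(2),f[2:], "offset of dowel",)
H,s,V=ch(S)
for v in (250,255,258): 
    u=np.nonzero((V[v,345:385]<100)&(s[v,345:385]<90))[0]+345;print("cap row",v,u.min(),u.max(),u.mean())
for v in (278,282,286):
    u=np.nonzero(V[v,350:370]<115)[0]+350;print("peg row",v,u.min(),u.max(),u.mean())
print("proj cap rim",proj(S,[[.4793,-.2614,.1225],[.4793,-.2614,.16]]),"peg",proj(S,[[.4815,-.2612,.018],[.4815,-.2612,.062]]))
E
python3 m2.py
```

```text
collar [320.84126984 220.6031746 ] 126 [[0.5173 0.0239 0.07  ]] exp area 119.7027288102225
edge ang 9.14 [0.51747406 0.07477143] offset of dowel
edge ang 8.22 [ 0.4905442  -0.02976786] offset of dowel
cap row 250 355 383 367.90909090909093
cap row 255 354 366 360.0
cap row 258 355 366 360.5
peg row 278 358 362 360.0
peg row 282 357 362 359.5
peg row 286 357 362 359.5
proj cap rim [[360.74587931 258.2540602 ]
 [361.75167421 246.625762  ]] peg [[358.89338039 286.95120976]
 [359.92882874 275.21279048]]
```

arm_command --deltas '[{"dp":[-0.022,0.001,0.1],"roll":0},{"dp":[0,0,0.15],"roll":0},{"dp":[0,0,0.15],"roll":0},{"dp":[0,0,0.05],"roll":0},{"dp":[0,0,0.05],"roll":0},{"dp":[0,0,0.05],"roll":0},{"dp":[0,0,0.05],"roll":0},{"dp":[0,0,0],"roll":0},{"dp":[0,0,0],"roll":0}]'

```text
time: 6.63
tool_pos: [0.4828, -0.2615, 0.0707]
orientation: [-0.073, 0.997, 0.0, -0.0]
wrist_force: [-2.0, -0.8, -1.6]
opening: 0.0349
grip_force: 25.0
```

```bash
python3 go.py 0.482 -0.2616 0.037
```

```text
t6.6 pos [ 0.4828 -0.2615  0.0707] yang 98.4 dp [0.007 0.    0.281] roll None F [-2.  -0.8 -1.6] open 0.0349 grip 25.0 tilt [ 0.  0. -1.]
```

arm_command --deltas '[{"dp":[0.007,0,0.05],"roll":0},{"dp":[0,0,0.05],"roll":0},{"dp":[0,0,0.05],"roll":0},{"dp":[0,0,0.05],"roll":0},{"dp":[0,0,0.04],"roll":0},{"dp":[0,0,0.02],"roll":0},{"dp":[0,0,0.02],"roll":0},{"dp":[0,0,0],"roll":0},{"dp":[0,0,0],"roll":0}]'

```text
time: 7.38
tool_pos: [0.4824, -0.2617, 0.0371]
orientation: [-0.073, 0.997, -0.0, 0.0]
wrist_force: [0.6, -0.7, -0.1]
opening: 0.0352
grip_force: 25.0
```

Nearly down, with no vertical force yet. I'll go to contact, then release.

arm_command --deltas '[{"dp":[0,0,0.015],"roll":0},{"dp":[0,0,0.01],"roll":0},{"dp":[0,0,0],"roll":0},{"dp":[0,0,0],"roll":0}]'

```text
time: 7.72
tool_pos: [0.4828, -0.2617, 0.036]
orientation: [-0.073, 0.997, -0.0, 0.001]
wrist_force: [-5.6, 3.4, 23.4]
opening: 0.0352
grip_force: 25.0
```

arm_command --deltas '[{"dp":[0,0,0],"roll":0},{"dp":[0,0,0],"roll":0},{"dp":[0,0,0],"roll":0},{"dp":[0,0,0],"roll":0},{"dp":[0,0,0],"roll":0},{"dp":[0,0,0],"roll":0},{"dp":[0,0,0],"roll":0},{"dp":[0,0,0],"roll":0},{"dp":[0,0,0],"roll":0}]' --jaw 1

```text
time: 8.47
tool_pos: [0.4822, -0.2616, 0.0341]
orientation: [-0.073, 0.997, 0.0, -0.0]
wrist_force: [0.9, -1.3, 0.1]
opening: 0.0893
grip_force: 0.0
```

arm_command --deltas '[{"dp":[0,0,-0.1],"roll":0},{"dp":[0,0,-0.2],"roll":0},{"dp":[0,0,-0.25],"roll":0},{"dp":[0,0,-0.25],"roll":0},{"dp":[0,0,-0.25],"roll":0},{"dp":[0,0,-0.15],"roll":0},{"dp":[0,0,-0.15],"roll":0},{"dp":[0,0,0],"roll":0}]'

```text
time: 9.13
tool_pos: [0.4839, -0.2626, 0.1998]
orientation: [-0.073, 0.997, -0.001, 0.003]
wrist_force: [0.7, -0.5, -0.1]
opening: 0.0917
grip_force: 0.0
```

```bash
python3 go.py 0.574 0.300 0.20 83; python3 - <<'E'
from workcell import snapshot
import cv2,numpy as np,pickle
S=snapshot("side");pickle.dump(S,open("p2.pkl","wb"))
s=S["pixels"][:,:,::-1]
c=lambda im,u,v,w,h,k:cv2.resize(im[v:v+h,u:u+w],(w*k,h*k),interpolation=cv2.INTER_CUBIC)
cv2.imwrite("pics/c5.png",c(s,320,230,80,80,5))
E
```

```text
t9.1 pos [ 0.4839 -0.2626  0.1998] yang 98.4 dp [-1.425  4.529 -0.007] roll 0.536 F [ 0.7 -0.5 -0.1] open 0.0917 grip 0.0 tilt [-0.005 -0.003 -1.   ]
```

View pics/c5.png

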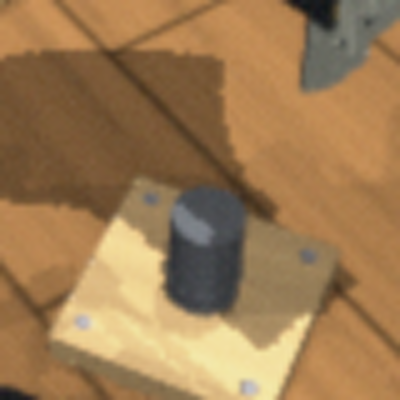

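The cap sits fully on the peg, upright with its rim on the board: top at (361,271), foot at (360,290) in the side image. The 23 N contact confirms it bottomed. Next, the template.

arm_command --deltas '[{"dp":[-0.095,0.302,0],"roll":0},{"dp":[-0.095,0.302,0],"roll":0},{"dp":[-0.095,0.302,0],"roll":0},{"dp":[-0.095,0.302,0],"roll":0},{"dp":[-0.095,0.302,0],"roll":0},{"dp":[-0.095,0.302,0],"roll":0},{"dp":[-0.095,0.302,0],"roll":0},{"dp":[-0.095,0.302,0],"roll":0},{"dp":[-0.095,0.302,0],"roll":0},{"dp":[-0.095,0.302,0],"roll":0},{"dp":[-0.095,0.302,0],"roll":0},{"dp":[-0.095,0.302,0],"roll":0},{"dp":[-0.095,0.302,0],"roll":0},{"dp":[-0.095,0.302,0],"roll":0},{"dp":[-0.095,0.302,0],"roll":0},{"dp":[0,0,0],"roll":0.18},{"dp":[0,0,0],"roll":0.18},{"dp":[0,0,0],"roll":0.18},{"dp":[0,0,0],"roll":0},{"dp":[0,0,0],"roll":0}]'

```text
time: 10.85
tool_pos: [0.5717, 0.3009, 0.1949]
orientation: [0.06, 0.998, -0.001, -0.001]
wrist_force: [-0.3, -0.6, -0.3]
opening: 0.0916
grip_force: 0.0
```

```bash
python3 go.py 0.574 0.300 0.014 83; python3 - <<'E'
import pickle,numpy as np,cv2
from h import *
S=pickle.load(open("side0.pkl","rb"))
c,m,n=blob((lambda h:(h[...,1]<60)&(h[...,2]>150))(cv2.cvtColor(S["pixels"],cv2.COLOR_RGB2HSV)),(258,150,306,186))
# expected block-top and plate outlines vs crop1 (side, lower-left, x5 from (260,145), row offset 300)
a=np.radians(-7);X=np.array([np.cos(a),np.sin(a)]);Y=np.array([-X[1],X[0]]);o=np.array([.574,.300])
for w,l,z in((.05,.036,.052),(.13,.09,.008)):
    P=[np.r_[o+sx*w/2*X+sy*l/2*Y,z] for sx in(-1,1) for sy in(-1,1)]
    print(((proj(S,P)+.5-[260,145])*5+[0,300]).round(0).tolist())
E
```

```text
t10.8 pos [0.5717 0.3009 0.1949] yang 83.1 dp [-0.022 -0.003  1.507] roll 0.002 F [-0.3 -0.6 -0.3] open 0.0916 grip 0.0 tilt [ 0.001 -0.001 -1.   ]
[[87.0, 396.0], [68.0, 371.0], [154.0, 378.0], [135.0, 354.0]]
[[51.0, 484.0], [9.0, 418.0], [225.0, 435.0], [175.0, 374.0]]
```

The predicted outlines match the side crop within 1 px. Descending.

arm_command --deltas '[{"dp":[-0.023,-0.003,0.2],"roll":0},{"dp":[0,0,0.25],"roll":0},{"dp":[0,0,0.25],"roll":0},{"dp":[0,0,0.25],"roll":0},{"dp":[0,0,0.2],"roll":0},{"dp":[0,0,0.15],"roll":0},{"dp":[0,0,0.1],"roll":0},{"dp":[0,0,0.05],"roll":0},{"dp":[0,0,0.03],"roll":0},{"dp":[0,0,0],"roll":0},{"dp":[0,0,0],"roll":0}]'

```text
time: 11.77
tool_pos: [0.5756, 0.3007, 0.0195]
orientation: [0.062, 0.998, 0.0, 0.001]
wrist_force: [0.2, 0.0, 0.4]
opening: 0.0916
grip_force: 0.0
```

```bash
python3 go.py 0.5745 0.2998 0.013 83
```

```text
t11.8 pos [0.5756 0.3007 0.0195] yang 82.9 dp [ 0.008 -0.009  0.054] roll -0.003 F [0.2 0.  0.4] open 0.0916 grip 0.0 tilt [-0.001  0.001 -1.   ]
```

arm_command --deltas '[{"dp":[0.005,-0.008,0.03],"roll":0},{"dp":[0,0,0.024],"roll":0},{"dp":[0,0,0],"roll":0}]'

```text
time: 12.02
tool_pos: [0.5741, 0.2995, 0.012]
orientation: [0.062, 0.998, 0.0, 0.0]
wrist_force: [-0.6, -0.7, -0.1]
opening: 0.0919
grip_force: 0.0
```

arm_command --deltas '[{"dp":[0,0,0],"roll":0},{"dp":[0,0,0],"roll":0},{"dp":[0,0,0],"roll":0},{"dp":[0,0,0],"roll":0},{"dp":[0,0,0],"roll":0},{"dp":[0,0,0],"roll":0},{"dp":[0,0,0],"roll":0},{"dp":[0,0,0],"roll":0},{"dp":[0,0,0],"roll":0},{"dp":[0,0,0],"roll":0},{"dp":[0,0,0],"roll":0},{"dp":[0,0,0],"roll":0},{"dp":[0,0,0],"roll":0},{"dp":[0,0,0],"roll":0}]' --jaw 0 --newtons 50

```text
time: 13.18
tool_pos: [0.5743, 0.2996, 0.0121]
orientation: [0.062, 0.998, 0.0, 0.0]
wrist_force: [-0.4, 0.1, -1.2]
opening: 0.0359
grip_force: 50.0
```

```bash
python3 go.py 0.5745 0.2998 0.16 98.5
```

```text
t13.2 pos [0.5743 0.2996 0.0121] yang 82.9 dp [-1.000e-03  2.000e-03 -1.233e+00] roll -0.545 F [-0.4  0.1 -1.2] open 0.0359 grip 50.0 tilt [-0.  0. -1.]
```

arm_command --deltas '[{"dp":[0,0,-0.1],"roll":0},{"dp":[0,0,-0.2],"roll":0},{"dp":[0,0,-0.25],"roll":0},{"dp":[0,0,-0.25],"roll":0},{"dp":[0,0,-0.25],"roll":0},{"dp":[0,0,-0.2],"roll":0},{"dp":[0,0,-0.05],"roll":0},{"dp":[0,0,0],"roll":-0.18},{"dp":[0,0,0],"roll":-0.18},{"dp":[0,0,0],"roll":-0.19},{"dp":[0,0,0],"roll":0},{"dp":[0,0,0],"roll":0}]'

```text
time: 14.18
tool_pos: [0.5737, 0.2991, 0.1673]
orientation: [-0.074, 0.997, -0.0, -0.001]
wrist_force: [-0.0, 0.6, -2.2]
opening: 0.0357
grip_force: 50.0
```

```bash
python3 go.py 0.5174 0.0230 0.14 98.7
```

```text
t14.2 pos [0.5737 0.2991 0.1673] yang 98.5 dp [ 0.803 -2.206  0.23 ] roll -0.008 F [-0.   0.6 -2.2] open 0.0357 grip 50.0 tilt [ 0.001 -0.    -1.   ]
```

arm_command --deltas '[{"dp":[0.08,-0.22,0],"roll":0},{"dp":[0.08,-0.22,0],"roll":0},{"dp":[0.08,-0.22,0],"roll":0},{"dp":[0.08,-0.22,0],"roll":0},{"dp":[0.08,-0.22,0],"roll":0},{"dp":[0.08,-0.22,0],"roll":0},{"dp":[0.08,-0.22,0],"roll":0},{"dp":[0.08,-0.22,0],"roll":0},{"dp":[0.08,-0.22,0],"roll":0},{"dp":[0.08,-0.22,0],"roll":0},{"dp":[0,0,0.1],"roll":0},{"dp":[0,0,0],"roll":0},{"dp":[0,0,0],"roll":0}]'

```text
time: 15.27
tool_pos: [0.5185, 0.0243, 0.1557]
orientation: [-0.074, 0.997, 0.0, -0.001]
wrist_force: [-0.3, 0.6, -3.1]
opening: 0.0359
grip_force: 50.0
```

```bash
python3 go.py 0.5174 0.0228 0.12 98.7; python3 - <<'E'
from workcell import snapshot,ctrl
import cv2,numpy as np,pickle
from h import *
from scipy.spatial.transform import Rotation as Ro
S=snapshot("side");pickle.dump(S,open("p3.pkl","wb"))
o=ctrl.get_obs();R=Ro.from_quat(o["orientation"]).as_matrix();p=o["tool_pos"]
im=S["pixels"][:,:,::-1]
k=8;u0,v0=265,140
P=[proj(S,p+R@[sx*.065,sy*.045,.0121-.008])[0] for sx,sy in((-1,-1),(-1,1),(1,1),(1,-1))]
P=(np.array(P)+.5-[u0,v0])*k;print("pred plate top corners",P.round(0).tolist())
cv2.imwrite("pics/c6.png",cv2.resize(im[v0:v0+75,u0:u0+100],(800,600),interpolation=cv2.INTER_CUBIC))
E
```

```text
t15.3 pos [0.5185 0.0243 0.1557] yang 98.5 dp [ 0.011 -0.011  0.297] roll -0.006 F [-0.3  0.6 -3.1] open 0.0359 grip 50.0 tilt [ 0.001  0.    -1.   ]
pred plate top corners [[580.0, 304.0], [410.0, 198.0], [124.0, 340.0], [290.0, 461.0]]
```

View pics/c6.png

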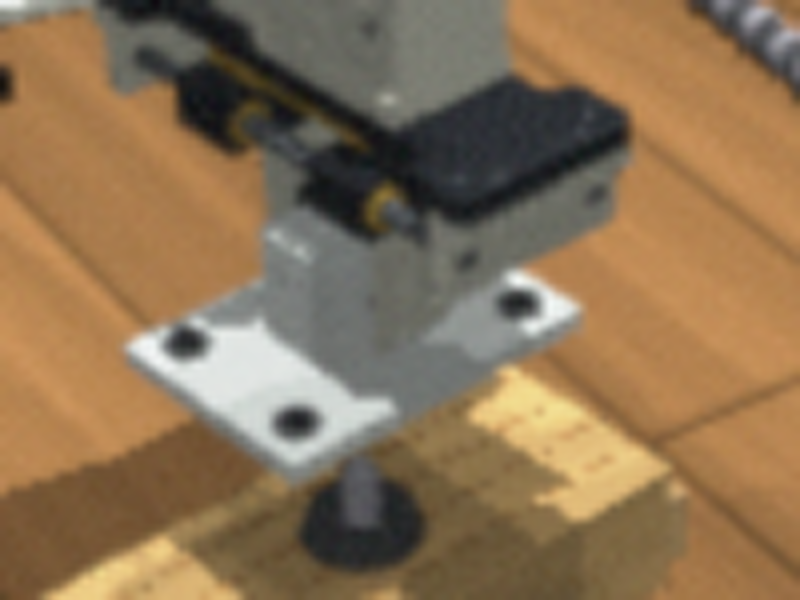

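The held plate's corners at crop (582,306), (122,346) and (292,465) match the prediction within 1 px, so the grip is centred. The dowel is at crop (362,490). I'll refine the dowel position from both views.

```bash
python3 - <<'E'
import pickle,numpy as np,cv2
from h import *
from scipy.optimize import least_squares
T,_=pickle.load(open("p1.pkl","rb"));S=pickle.load(open("p3.pkl","rb"))
h=cv2.cvtColor(S["pixels"],cv2.COLOR_RGB2HSV).astype(int);m0=(h[...,2]<90)&(h[...,1]<95)
c,m,n=blob(m0,(300,197,322,214));(e,ax,an)=cv2.fitEllipse(np.int32(c));print("collar side centroid",m,n,c.min(0),c.max(0),e)
for v in range(199,206):
    g=h[v,300:320,1];u=np.nonzero(g<70)[0]+300;print(v,u.min(),u.max(),u.mean().round(1))
print(proj(S,[[.5174,.0228,z] for z in(.06,.07,.094)]).round(2).tolist())
E
```

```text
collar side centroid [309.68 205.  ] 150 [302. 198.] [317. 211.] (309.6349182128906, 204.93624877929688)
199 300 312 306.1
200 301 313 308.1
201 305 315 310.0
202 304 316 310.0
203 304 316 310.0
204 303 316 309.5
205 303 316 309.5
[[309.56, 205.92], [309.46, 203.27], [309.21, 196.79]]
```

arm_command --deltas '[{"dp":[0.009,-0.01,0.1],"roll":0},{"dp":[0,0,0.15],"roll":0},{"dp":[0,0,0.1],"roll":0},{"dp":[0,0,0],"roll":0},{"dp":[0,0,0],"roll":0},{"dp":[0,0,0],"roll":0}]'

```text
time: 15.82
tool_pos: [0.5189, 0.0235, 0.1149]
orientation: [-0.076, 0.997, 0.0, 0.001]
wrist_force: [0.6, -0.7, -3.9]
opening: 0.0358
grip_force: 50.0
```

```bash
python3 go.py 0.5176 0.0230 0.097 98.7
```

```text
t15.8 pos [0.5189 0.0235 0.1149] yang 98.7 dp [ 0.012 -0.002  0.149] roll -0.0 F [ 0.6 -0.7 -3.9] open 0.0358 grip 50.0 tilt [-0.001  0.    -1.   ]
```

arm_command --deltas '[{"dp":[0.011,-0.002,0.03],"roll":0},{"dp":[0,0,0.04],"roll":0},{"dp":[0,0,0.03],"roll":0},{"dp":[0,0,0.03],"roll":0},{"dp":[0,0,0],"roll":0}]'

```text
time: 16.23
tool_pos: [0.5175, 0.023, 0.0981]
orientation: [-0.076, 0.997, 0.0, 0.001]
wrist_force: [2.7, 2.4, -5.4]
opening: 0.0359
grip_force: 50.0
```

```bash
python3 go.py 0.5176 0.0230 0.085 98.7
```

```text
t16.2 pos [0.5175 0.023  0.0981] yang 98.7 dp [-0.    -0.     0.109] roll -0.001 F [ 2.7  2.4 -5.4] open 0.0359 grip 50.0 tilt [-0.001  0.001 -1.   ]
```

The template is on the taper with no upward push. I'll ease over slightly with the side force and continue down to the collar.

arm_command --deltas '[{"dp":[-0.005,0.004,0.03],"roll":0},{"dp":[0,0,0.03],"roll":0},{"dp":[0,0,0.03],"roll":0},{"dp":[0,0,0.03],"roll":0},{"dp":[0,0,0],"roll":0},{"dp":[0,0,0],"roll":0}]'

```text
time: 16.73
tool_pos: [0.5176, 0.0231, 0.0838]
orientation: [-0.076, 0.997, 0.0, 0.0]
wrist_force: [3.4, 2.9, -5.6]
opening: 0.0354
grip_force: 50.0
```

```bash
python3 go.py 0.5179 0.0234 0.072 98.7
```

```text
t16.7 pos [0.5176 0.0231 0.0838] yang 98.7 dp [-0.002  0.002  0.098] roll -0.001 F [ 3.4  2.9 -5.6] open 0.0354 grip 50.0 tilt [-0.  0. -1.]
```

arm_command --deltas '[{"dp":[-0.004,0.004,0.03],"roll":0},{"dp":[0,0,0.025],"roll":0},{"dp":[0,0,0.025],"roll":0},{"dp":[0,0,0.02],"roll":0},{"dp":[0,0,0],"roll":0},{"dp":[0,0,0],"roll":0},{"dp":[0,0,0],"roll":0}]'

```text
time: 17.32
tool_pos: [0.5179, 0.0231, 0.0722]
orientation: [-0.075, 0.997, -0.0, 0.0]
wrist_force: [0.3, -0.3, 4.3]
opening: 0.0355
grip_force: 50.0
```

```bash
python3 go.py 0.5179 0.0234 0.0715 98.7
```

```text
t17.3 pos [0.5179 0.0231 0.0722] yang 98.6 dp [-0.     0.002  0.006] roll -0.002 F [ 0.3 -0.3  4.3] open 0.0355 grip 50.0 tilt [-0. -0. -1.]
```

arm_command --deltas '[{"dp":[0,0,0.01],"roll":0},{"dp":[0,0,0.01],"roll":0},{"dp":[0,0,0],"roll":0},{"dp":[0,0,0],"roll":0},{"dp":[0,0,0],"roll":0}]'

```text
time: 17.73
tool_pos: [0.518, 0.0231, 0.0719]
orientation: [-0.075, 0.997, 0.0, 0.001]
wrist_force: [-10.2, -1.2, 35.8]
opening: 0.0357
grip_force: 50.0
```

```bash
python3 go.py 0.5179 0.0234 0.0715 98.7;python3 - <<'E'
from workcell import snapshot
import cv2
s=snapshot("side")["pixels"][:,:,::-1]
cv2.imwrite("pics/c7.png",cv2.resize(s[150:305,250:410],(640,600),interpolation=cv2.INTER_CUBIC))
E
```

```text
t17.7 pos [0.518  0.0231 0.0719] yang 98.6 dp [0.    0.002 0.003] roll -0.002 F [-10.2  -1.2  35.8] open 0.0357 grip 50.0 tilt [-0.001  0.    -1.   ]
```

View pics/c7.png

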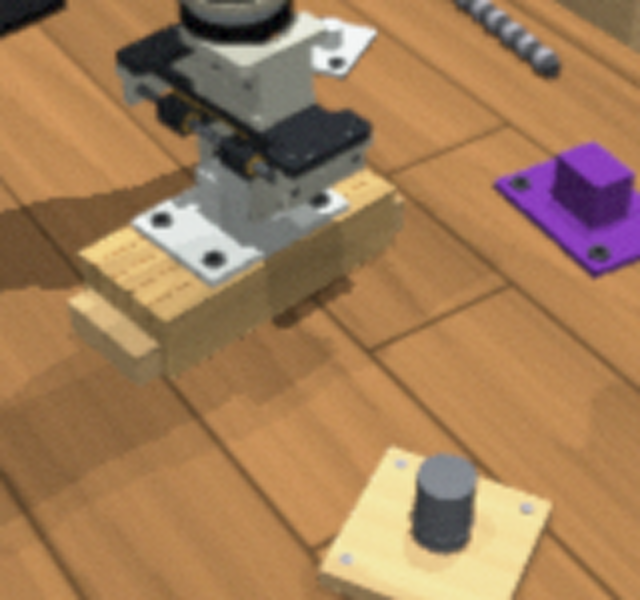

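The plate lies flat and along the beam at crop (240,230), and the cap is still on its peg at (443,500). I'll ease the push a little and hand in.

arm_command --deltas '[{"dp":[0,0,-0.006],"roll":0},{"dp":[0,0,0],"roll":0},{"dp":[0,0,0],"roll":0},{"dp":[0,0,0],"roll":0},{"dp":[0,0,0],"roll":0}]'

```text
time: 18.2
tool_pos: [0.5179, 0.0231, 0.0719]
orientation: [-0.075, 0.997, 0.0, 0.0]
wrist_force: [-7.6, 0.4, 26.1]
opening: 0.0357
grip_force: 50.0
```

```bash
python3 -c "
from workcell import ticket
print(ticket.close_job())"
```

```text
the job is handed in; nothing more can be done
None
```

The job is handed in: the cap is fully down on the peg, and the large template is on the dowel, flat along the beam and held pressed with about 26 N; the hand-in call returned no verdict.

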